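Sending used parts down the return chute

TASK

Clear the two used aluminium parts off the ledge of the anaesthesia workstation into the chute at its open end. First slide the clamp bracket off the open end so it drops into the chute; then tip the standing valve block over by pushing high on its side, so that it comes to rest lying on the ledge with its port pointing straight up, and slide it off into the chute too. Slide the parts without lifting them, do not reach down over or into the chute, and leave everything else where it stands.

Things in the scene. Friction and masses are not known exactly. Their poses are not given: they have to be found in the camera images.
- ledge: Fixed raised shelf, may be turned a little: flat grey top 340 (its x) by 440 mm (its y), at z = 165 mm, over a white cabinet. Aluminium lips 10 mm high, 12 mm thick stand inside the edges of both long sides (x = +-170 mm) and of the y = -220 mm end; the +y end (y = +220 mm) is open, without lip: parts leave there. Origin: on the table under the centre of the top.
- chute: Fixed open-topped steel chute on the table against the ledge open end: outside 136 (x) by 150 mm (y, away from the ledge), walls 4 mm, rim at z = 151 mm, floor sloping from z = 28 mm beside the ledge to 14 mm. Axes as the ledge; origin: on the table under the mouth centre, 77 mm beyond the ledge end. Stands up to 40 mm off the middle of that end, either way.
- bracket: Bare aluminium clamp bracket, about 0.25 kg, lying on the ledge: plate 84 (x) by 50 mm (y), 10 mm thick, with a square-cut boss in the middle, 30 (x) by 26 mm (y), top 38 mm above the underside. Origin: centre of the underside. Starts between valve block and open end, its x within about 45 degrees of the ledge y.
- valve_block: Bare aluminium valve block standing on end on the ledge: 46 by 46, 100 mm tall, about 0.42 kg, a thin dark band 66 mm up. A round steel port stub (26 mm diameter, 14 mm long) sticks out of its +x side face, axis 32 mm above the foot. Origin: centre of the foot; z up the block, x out of the port. Starts near the lipped end, port within 45 degrees of facing that end.
- block_center (a point): Centre of the valve block: 50 mm from its foot, on its long axis; axes as for the block.
- vial: Bystander standing on the ledge: brown glass vial with an aluminium cap, 36 mm across, 58 mm tall. Origin: centre of its underside.
- jar: Bystander standing on the ledge: clear jar with a white cap, 44 mm across, 48 mm tall. Origin: centre of its underside.
- elbow: Bystander standing on the ledge: round steel stub connector, 40 mm foot, 46 mm tall, with a short side branch reaching 24 mm from its axis along its +x, branch axis at height 33 mm. Origin: centre of its underside.
- gauge: Bystander standing on the ledge: round dial gauge lying face up, 42 mm across, 24 mm tall. Origin: centre of its underside.
- gel_bottle: Bystander on the table: white bottle, 56 mm across, 130 mm tall. Origin: centre of its underside.
- can: Bystander on the table: white metal can, 66 mm across, 100 mm tall. Origin: centre of its underside.
- dish: Bystander on the table: steel bowl, 100 mm across, 40 mm tall. Origin: centre of its underside.

How it is judged (in metres and radians):
On the way, in this order (a step that is already met when the one before it is completed fails the run):
1. the bracket lies at rest in the chute while the valve block still stands on the ledge (x of bracket in the frame of chute between -0.066 and 0.066 m and y of bracket in the frame of chute between -0.073 and 0.073 m and height (world z) of bracket below 0.115 m and linear speed of bracket below 0.03 m/s and angular speed of bracket below 0.3 rad/s and angle between valve_block's own z axis and vertical below 0.2 rad and height (world z) of block_center above 0.195 m), for 0.2 s.
2. the valve block lies at rest on the ledge with its port up (within 0.15 rad) (angle between valve_block's own x axis and vertical below 0.15 rad and height (world z) of block_center between 0.177 and 0.197 m and y of block_center in the frame of ledge below 0.22 m and linear speed of valve_block below 0.03 m/s and angular speed of valve_block below 0.3 rad/s), for 0.2 s.
3. the valve block is in the chute (x of block_center in the frame of chute between -0.066 and 0.066 m and y of block_center in the frame of chute between -0.073 and 0.073 m and height (world z) of block_center below 0.115 m), for 0.2 s.
At the end, for the whole second after the job is handed in: The bracket (its origin) and the valve block (its centre) are inside the chute walls and below z = 115 mm, at rest (under 0.03 m/s and 0.3 rad/s), and every bystander stands within 20 mm and 0.3 rad of its start (all of step 3 and x of bracket in the frame of chute between -0.066 and 0.066 m and y of bracket in the frame of chute between -0.073 and 0.073 m and height (world z) of bracket below 0.115 m and linear speed of each of bracket, valve_block below 0.03 m/s and angular speed of each of bracket, valve_block below 0.3 rad/s and distance of each of vial, jar, elbow, gauge, gel_bottle, can, dish from where it was at the start of the episode below 0.02 m and angle between each of vial, jar, elbow, gauge, gel_bottle, can, dish's own z axis and vertical below 0.3 rad); the robot touches nothing.
It fails at once if a bystander is shoved more than 20 mm or tipped by more than 0.3 rad (not (distance of vial from where it was at the start of the episode below 0.02 m) or not (distance of jar from where it was at the start of the episode below 0.02 m) or not (distance of elbow from where it was at the start of the episode below 0.02 m) or not (distance of gauge from where it was at the start of the episode below 0.02 m) or not (distance of gel_bottle from where it was at the start of the episode below 0.02 m) or not (distance of can from where it was at the start of the episode below 0.02 m) or not (distance of dish from where it was at the start of the episode below 0.02 m) or not (angle between vial's own z axis and vertical below 0.3 rad) or not (angle between jar's own z axis and vertical below 0.3 rad) or not (angle between elbow's own z axis and vertical below 0.3 rad) or not (angle between gauge's own z axis and vertical below 0.3 rad) or not (angle between gel_bottle's own z axis and vertical below 0.3 rad) or not (angle between can's own z axis and vertical below 0.3 rad) or not (angle between dish's own z axis and vertical below 0.3 rad)).
It fails at once if the bracket is lifted: its origin rises more than 30 mm above the ledge top (height (world z) of bracket above 0.195 m).
It fails at once if the valve block is lifted: centre more than 80 mm above the ledge top, or 50 mm while lying down (height (world z) of block_center above 0.245 m or (angle between valve_block's own z axis and vertical above 1.3 rad and height (world z) of block_center above 0.215 m)).
It fails at once if the hand reaches over the chute: grasp point over 45 mm past the ledge end and under 60 mm above the ledge top (y of the grasp point in the frame of ledge between 0.265 and 0.38 m and x of the grasp point in the frame of chute between -0.08 and 0.08 m and height (world z) of the grasp point below 0.225 m).
It also fails if it takes over 70 s, if anything falls off the work surface, if the arm or the gripper's body presses on something with over 40 N, if the wrist force passes 120 N, or if a joint passes its speed limit or range.

ROBOT

A 6-joint arm with a two-finger parallel gripper is mounted at the origin on the work surface. World frame = base frame: x ahead of the robot, y to its left, z up, the work surface at z = 0. Lengths are in mm, angles in rad, forces in N, time in s.
With the tool pointing down it reaches from about 350 to 975 mm from the base axis. Payload 7.1 kg.
Tool frame: the origin (TCP) lies on the front face of the gripper's body, between the roots of the fingers; the fingertips stand 80 mm ahead of it and the grasp point (between the pads) lies 61 mm ahead of it; z points along the fingers, y is the line along which they close (so a half turn about z gives the same grasp; the last joint's range is limited). The gripper opens to 88 mm and grips with 3 to 60 N. Pads are 20 mm wide; open, the fingers measure 115 mm over their backs; the gripper's body (75 mm by 178 mm) begins 61 mm behind the grasp point.
Start: joints at [1.315, 0.423, 1.63, -0, 1.089, -0.019], TCP at [146.59, 607.55, 302.675] pointing down, gripper open.
Joint ranges: [-3, 3], [-0.9, 2.11], [0.09, 2.58], [-1.31, 4.45], [0.11, 2.69], [-2.54, 2.54]. Speed limits (rad/s): [2.39, 2.39, 3.01, 3.14, 3.14, 3.14].

INTERFACE

Orientations are given as a rotation vector (axis times angle).
In Python, from workcell import readout, vision, close_job gives the robot as it stands.
- The arm moves only by the tool servo_tool, never from a script. Its argument "plan" is a list that holds one entry, the list of rows, each a list of 7 numbers: the gripper command: -1 is fully open, 1 is shut, values between are in proportion, then the shift along the world's x, y, z in units of 40 mm (1.0 is 40 mm), then the turn, a rotation vector about the world's x, y, z in units of 5 degrees (1.0 is 5 degrees). A call has 1 to 5 rows; each row shifts and turns the commanded pose from where the row before left it; what a row does not reach is not made up. A row lasts 1/12 s, in which the tool goes at most 41.7 mm and 7.16 degrees, less where a joint would pass 70% of its speed; a pose out of reach is approached as far as the arm can. A call is refused whole if a number of a shift passes 1 or a number of a turn 1, either way. A call with a gripper value outside its range is refused whole. The fingers move at their own pace and stop on an object; the grip force is fixed at half the most. Time passes only in rows, so rows that do not move let the fingers close. It gives the time, the measured TCP pose, the force, the opening and the grip force at its end, in the units of the state.
- readout.get_obs(): the state, without advancing time (a new reading comes with each control period).
- vision.get_image(name): name is "scene" or "side" or "wrist"; returns the picture (480x640x3 uint8, red, green, blue); there is no depth.
- vision.camera_params(name): a dict with "fx", "fy", "cx", "cy" (pixels), "rvec" (rotation vector, rad) and "tvec" (3), from world to camera coordinates, as OpenCV has them; the wrist camera has in their place "hand_eye" (4x4, takes a point from camera to tool coordinates, whose origin is the TCP and whose axes are the flange's). Camera axes: x right, y down, z forward; pixel columns grow to the right and rows downward; lengths in mm; the calibration is good to about 2 mm. A picture is of the moment at which its call begins: read the wrist's pose just before it. camera_params takes no time and is no camera call.
- close_job(): hands the job in; it is judged then, once.
The state is a dict: "t": time; "qpos": joint angles; "qvel": joint speeds; "joint_torque": joint torques, N m; "ee_pos": TCP position; "orientation": TCP orientation; "ft_force": force on the tool from outside, world axes, zero at the start; "moment": the same for the moment, N m; "width": finger opening in mm; "grasp_force": force on a finger pad.
Only numpy, scipy, OpenCV 4.12 (cv2) and the standard library are available. Lean on these libraries where they do the work, as an engineer would, in place of code of your own. Each camera call takes 0.05 s, during which the arm holds its last target. There are 200 camera calls.

## Working session

There is one attempt and no reset: what is moved stays moved. The work goes in short steps, Python scripts to look and compute and a tool call to move; the robot and the scene stay as the last step left them, time stands still between calls to the robot, and variables do not carry over. Pictures are saved under pics/ and viewed, at most 10 in all, crops included, and the job is handed in when it is done.

Besides the shell and the picture viewer there is one more tool, called after "Call:" by a JSON object that holds its "name" and its "arguments", one argument or row to a line. servo_tool: Moves the arm, as the interface text tells. Its arguments: {"type":"object","properties":{"plan":{"type":"array"}},"required":["plan"]}

```bash
mkdir -p pics; cat > h.py <<'E'
import numpy as np, cv2
from workcell import readout, vision, close_job
def grab(n,f=None):
    o=readout.get_obs(); im=vision.get_image(n)
    if f: cv2.imwrite('pics/'+f,im[:,:,::-1])
    return im,o
def cam(n,o=None):
    p=vision.camera_params(n); K=np.array([[p['fx'],0,p['cx']],[0,p['fy'],p['cy']],[0,0,1.]])
    if 'hand_eye' in p:
        H=np.array(p['hand_eye']); R=cv2.Rodrigues(np.array(o['orientation'],float))[0]
        T=np.eye(4);T[:3,:3]=R;T[:3,3]=o['ee_pos']; M=T@H
        Rw,c=M[:3,:3],M[:3,3]
    else:
        R=cv2.Rodrigues(np.array(p['rvec'],float))[0]; Rw=R.T; c=-R.T@np.array(p['tvec'],float).ravel()
    return K,Rw,c
def ray(px,z,C):
    K,Rw,c=C
    d=Rw@np.linalg.inv(K)@np.array([px[0],px[1],1.]); s=(z-c[2])/d[2]; return c+s*d
def proj(P,C):
    K,Rw,c=C; q=K@(Rw.T@(np.array(P,float)-c)); return q[:2]/q[2]
E
python3 - <<'E'
from h import *
a,_=grab('scene','scene.png');b,_=grab('side','side.png');w,o=grab('wrist','wrist.png')
print(o['ee_pos'],o['orientation'],o['t'])
for n in('scene','side'):
    print(n,cam(n)[2],cam(n)[1][:,2])
E
```

```text
[146.51302251 607.18047776 301.95971282] [-3.71063875e-01 -3.11943253e+00  2.19371781e-03] 0.1
scene [1163.68077846 -728.8832386  1106.60223176] [-0.4466544   0.53082539 -0.72022514]
side [-223.73644032 -283.6437632  1057.86830947] [ 0.63027212  0.20373907 -0.7491645 ]
```

View pics/scene.png

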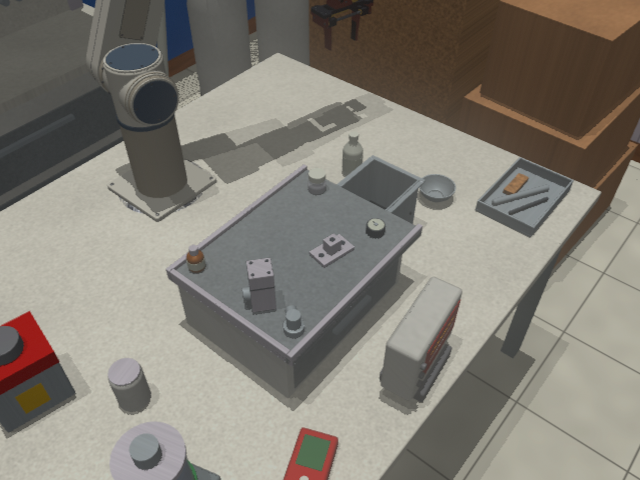

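View pics/side.png

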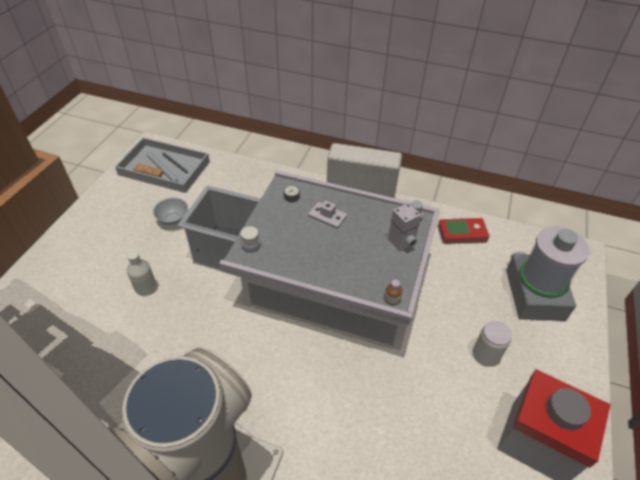

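View pics/wrist.png

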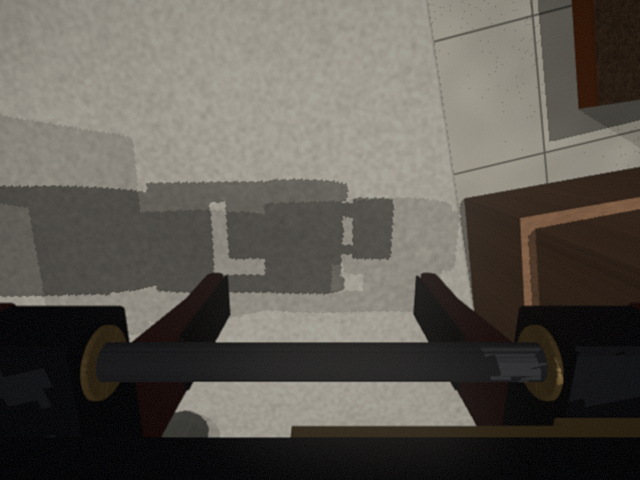

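The scene view shows the ledge with corners at about (172,268), (307,170), (420,228) and (293,352). The block is at (260,285) with its port facing lower-left, and the bracket is at (332,248). The gauge is at (375,228), jar (316,180), vial (195,260), elbow (293,320) and chute (380,185). The side view agrees. I'll enlarge both for pixel readings.

```bash
python3 - <<'E'
import cv2
a=cv2.imread('pics/scene.png')[145:365,160:430]; cv2.imwrite('pics/sc2.png',cv2.resize(a,None,fx=2.7,fy=2.7,interpolation=cv2.INTER_CUBIC))
a=cv2.imread('pics/side.png')[165:315,180:450]; cv2.imwrite('pics/si2.png',cv2.resize(a,None,fx=2.9,fy=2.9,interpolation=cv2.INTER_CUBIC))
E
python3 - <<'E'
from h import *
C=cam('scene');D=cam('side')
for p,z in [((172,268),175),((307,170),175),((420,228),175),((293,352),175),((335,248),203),((261,264),265)]: print(p,ray(p,z,C).round())
for p,z in [((437,205),175),((280,178),175),((228,264),175),((412,306),175),((406,214),265)]: print(p,ray(p,z,D).round())
E
```

```text
(172, 268) [ 404. -276.  175.]
(307, 170) [411. 140. 175.]
(420, 228) [729. 146. 175.]
(293, 352) [ 728. -271.  175.]
(335, 248) [641. -41. 203.]
(261, 264) [ 596. -208.  265.]
(437, 205) [ 740. -275.  175.]
(280, 178) [698. 132. 175.]
(228, 264) [390. 131. 175.]
(412, 306) [ 419. -281.  175.]
(406, 214) [ 590. -216.  265.]
```

View pics/sc2.png

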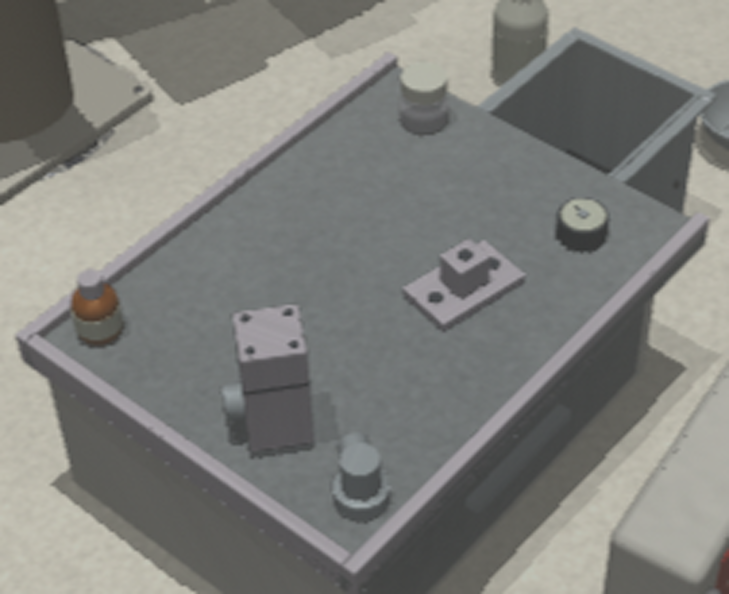

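View pics/si2.png

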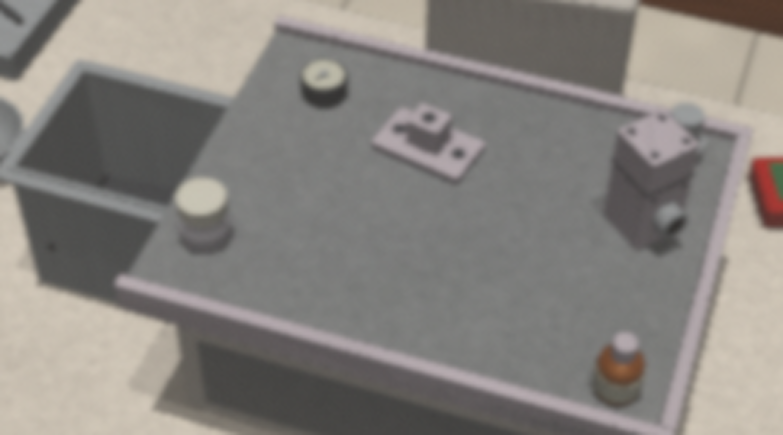

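```bash
python3 - <<'E'
from h import *
C=cam('scene');D=cam('side')
S=lambda u,v:(160+(u+.5)/2.7-.5,145+(v+.5)/2.7-.5); T=lambda u,v:(180+(u+.5)/2.9-.5,165+(v+.5)/2.9-.5)
def r(n,ps,qs,z):
    A=np.array([ray(S(*p),z,C)[:2] for p in ps]);print(n,'scene',A.round().tolist(),'mean',A.mean(0).round(1))
    B=np.array([ray(T(*p),z,D)[:2] for p in qs]);print('   side',B.round().tolist(),B.mean(0).round(1))
r('ledge L,T,R,B',[(22,340),(393,57),(708,222),(350,575)],[(672,432),(118,283),(280,22),(750,130)],175)
r('chute far-l,far-r',[(575,32),(712,95)],[(10,175),(80,65)],151)
r('chute ledge-l/r',[(613,180)],[(165,215),(230,100)],151)
r('block',[(233,318),(297,305),(307,350),(240,365)],[(615,138),(655,110),(700,140),(660,168)],265)
r('port',[(230,403)],[(672,222)],197)
r('brk',[(405,292),(488,245),(524,275),(444,325)],[(373,142),(408,105),(485,147),(458,180)],175)
r('gauge',[(583,215)],[(325,75)],189)
r('jar',[(424,80)],[(202,196)],213)
r('vial',[(90,276)],[(626,344)],223)
r('elbow',[(360,458)],[(686,118)],211)
r('bottletop',[(354,136)],[(136,260)],130)
E
```

```text
ledge L,T,R,B scene [[403.0, -286.0], [398.0, 150.0], [730.0, 151.0], [731.0, -285.0]] mean [565.4 -67.5]
   side [[399.0, -284.0], [388.0, 150.0], [716.0, 150.0], [725.0, -281.0]] [557.3 -66.4]
chute far-l,far-r scene [[485.0, 309.0], [633.0, 314.0]] mean [558.7 311.3]
   side [[480.0, 300.0], [623.0, 309.0]] [551.7 304.4]
chute ledge-l/r scene [[629.0, 166.0]] mean [629.1 165.6]
   side [[484.0, 158.0], [628.0, 163.0]] [555.9 160.3]
block scene [[572.0, -223.0], [598.0, -186.0], [631.0, -212.0], [606.0, -250.0]] mean [ 601.9 -217.6]
   side [[584.0, -185.0], [625.0, -207.0], [605.0, -247.0], [565.0, -225.0]] [ 594.7 -216.2]
port scene [[580.0, -242.0]] mean [ 580.1 -241.8]
   side [[578.0, -242.0]] [ 577.7 -241.8]
brk scene [[592.0, -64.0], [610.0, 17.0], [652.0, 9.0], [637.0, -71.0]] mean [622.9 -27.1]
   side [[600.0, 17.0], [653.0, 4.0], [627.0, -73.0], [583.0, -64.0]] [616.  -28.9]
gauge scene [[656.0, 81.0]] mean [655.7  81.2]
   side [[650.0, 80.0]] [649.8  79.7]
jar scene [[469.0, 107.0]] mean [469.3 107.2]
   side [[463.0, 109.0]] [463.2 109.2]
vial scene [[432.0, -235.0]] mean [ 431.8 -235. ]
   side [[428.0, -237.0]] [ 427.7 -237.3]
elbow scene [[691.0, -227.0]] mean [ 690.8 -227.4]
   side [[682.0, -228.0]] [ 682.4 -228.5]
bottletop scene [[407.0, 85.0]] mean [406.7  85. ]
   side [[447.0, 169.0]] [446.6 168.8]
```

The crops agree to within about 7 mm between views:

| Item | Estimate (mm) |
|---|---|
| Ledge centre | about (561,-67), turned about 1°, open end y≈152 |
| Bracket | about (619,-28), long axis about (0.22,0.97) |
| Block | about (598,-217), port toward about (-0.5,-0.87) |
| Chute | centre x≈557 |
| Gauge | (653,80) |
| Jar | (466,108) |

The tool's closing axis already lies along the bracket. I'll move above it and take one close look.

Call:
{"name": "servo_tool", "arguments": {
  "plan": [
    [[-1,0.47,-0.635,0.12,0,0,0],[-1,0.47,-0.635,0.12,0,0,0],[-1,0.47,-0.635,0.12,0,0,0],[-1,0.47,-0.635,0.12,0,0,0],[-1,0.47,-0.635,0.12,0,0,0]]
  ]
}}

```text
t: 0.57
ee_pos: [241.0, 479.2, 326.6]
orientation: [-0.37, -3.12, 0.001]
ft_force: [0.3, 0.3, -0.6]
width: 87.9
grasp_force: 0.0
```

Call:
{"name": "servo_tool", "arguments": {
  "plan": [
    [[-1,0.47,-0.635,0.12,0,0,0],[-1,0.47,-0.635,0.12,0,0,0],[-1,0.47,-0.635,0.12,0,0,0],[-1,0.47,-0.635,0.12,0,0,0],[-1,0.47,-0.635,0.12,0,0,0]]
  ]
}}

```text
t: 0.98
ee_pos: [335.1, 352.1, 350.8]
orientation: [-0.371, -3.119, 0.0]
ft_force: [0.1, 0.2, -0.3]
width: 87.9
grasp_force: 0.0
```

Call:
{"name": "servo_tool", "arguments": {
  "plan": [
    [[-1,0.47,-0.635,0.12,0,0,0],[-1,0.47,-0.635,0.12,0,0,0],[-1,0.47,-0.635,0.12,0,0,0],[-1,0.47,-0.635,0.12,0,0,0],[-1,0.47,-0.635,0.12,0,0,0]]
  ]
}}

```text
t: 1.4
ee_pos: [429.1, 225.1, 374.9]
orientation: [-0.371, -3.119, 0.0]
ft_force: [-0.2, 0.1, 0.1]
width: 87.7
grasp_force: 0.0
```

Call:
{"name": "servo_tool", "arguments": {
  "plan": [
    [[-1,0.47,-0.635,0.12,0,0,0],[-1,0.47,-0.635,0.12,0,0,0],[-1,0.47,-0.635,0.12,0,0,0],[-1,0.47,-0.635,0.12,0,0,0],[-1,0.47,-0.635,0.12,0,0,0]]
  ]
}}

```text
t: 1.82
ee_pos: [523.2, 98.0, 398.8]
orientation: [-0.371, -3.119, 0.0]
ft_force: [0.2, 0.4, -0.2]
width: 87.8
grasp_force: 0.0
```

Call:
{"name": "servo_tool", "arguments": {
  "plan": [
    [[-1,0.47,-0.635,0.12,0,0,0],[-1,0.47,-0.635,0.12,0,0,0],[-1,0.47,-0.635,0.12,0,0,0],[-1,0,0,0,0,0,0],[-1,0,0,0,0,0,0]]
  ]
}}

```text
t: 2.23
ee_pos: [579.4, 22.2, 412.7]
orientation: [-0.375, -3.119, -0.0]
ft_force: [-0.6, 0.0, -0.5]
width: 87.8
grasp_force: 0.0
```

```bash
python3 - <<'E'
from h import *
w,o=grab('wrist','w1.png')
C=cam('wrist',o)
print(o['t'],np.round(o['ee_pos'],1),np.round(o['orientation'],3),np.round(o['qpos'],3)); print(C[2],C[1][:,2])
for p in [(600,-28,203),(600,-217,265)]: print(proj(p,C))
E
```

```text
2.2333 [579.4  22.2 412.7] [-0.375 -3.119 -0.   ] [ 0.018  0.249  1.618  0.     1.275 -1.314]
[512.96288832  38.36192904 495.60227707] [ 0.24229687 -0.05857218 -0.96843251]
[269.06738698 270.34858987]
[-3.26527389e-01  3.58793152e+02]
```

View pics/w1.png

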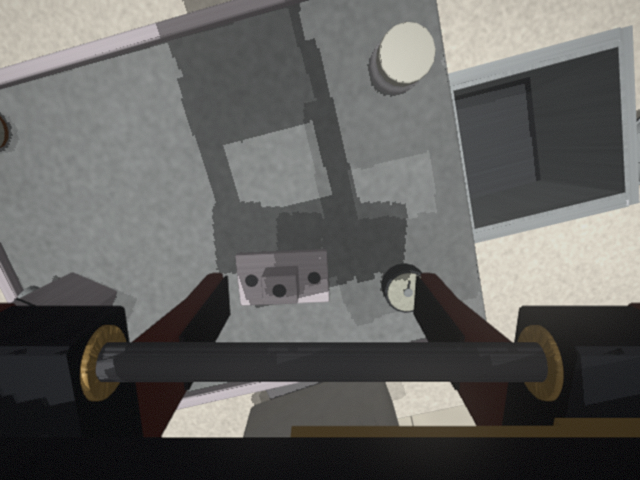

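The wrist view shows the bracket plate corners at (236,254), (327,251), (329,302) and (241,304), with the boss hole at (279,290). The gauge is at (406,289) and the jar cap at (406,52). The ledge end runs from (438,0) to (483,318), and the chute rim outer corners are near (632,28), (638,199), (455,75) and (475,240).

```bash
python3 - <<'E'
from h import *
o=readout.get_obs();C=cam('wrist',o)
for n,ps,z in [('plate',[(236,254),(327,251),(329,302),(241,304)],175),('holes',[(251,281),(314,278)],175),('boss',[(279,290)],203),('gauge',[(406,289)],189),('jar',[(406,52)],213),('edge',[(438,0),(483,318)],165),('chute',[(632,28),(638,199),(455,75),(475,240)],151)]:
    A=np.array([ray(p,z,C)[:2] for p in ps]);print(n,A.round().tolist(),A.mean(0).round(1))
E
```

```text
plate [[585.0, -58.0], [602.0, 23.0], [651.0, 13.0], [633.0, -68.0]] [617.9 -22.6]
holes [[614.0, -52.0], [624.0, 5.0]] [619.  -23.7]
boss [[618.0, -24.0]] [618.1 -23.5]
gauge [[649.0, 84.0]] [649.   83.9]
jar [[463.0, 112.0]] [463.1 112.3]
edge [[424.0, 156.0], [707.0, 156.0]] [565.5 155.9]
chute [[479.0, 317.0], [628.0, 318.0], [480.0, 166.0], [632.0, 164.0]] [554.7 241.3]
```

Call:
{"name": "servo_tool", "arguments": {
  "plan": [
    [[-1,0.48,-0.59,0,0,0,0],[-1,0.48,-0.59,0,0,0,0],[-1,0,0,-0.8,0,0,0],[-1,0,0,-0.8,0,0,0],[-1,0,0,-0.8,0,0,0]]
  ]
}}

```text
t: 2.7
ee_pos: [616.8, -22.9, 316.1]
orientation: [0.37, 3.119, 0.0]
ft_force: [0.9, 0.1, 0.2]
width: 87.8
grasp_force: 0.0
```

Call:
{"name": "servo_tool", "arguments": {
  "plan": [
    [[-1,0,0,-0.5,0,0,0],[-1,0,0,-0.5,0,0,0],[-1,0,0,-0.4,0,0,0],[-1,0,0,0,0,0,0],[-1,0,0,0,0,0,0]]
  ]
}}

```text
t: 3.12
ee_pos: [616.5, -22.7, 260.5]
orientation: [-0.369, -3.117, 0.0]
ft_force: [-0.4, -0.1, 1.2]
width: 88.0
grasp_force: 0.0
```

Call:
{"name": "servo_tool", "arguments": {
  "plan": [
    [[1,0,0,0,0,0,0],[1,0,0,0,0,0,0],[1,0,0,0,0,0,0],[1,0,0,0,0,0,0],[1,0,0,0,0,0,0]]
  ]
}}

```text
t: 3.53
ee_pos: [617.6, -23.9, 261.8]
orientation: [0.371, 3.119, 0.0]
ft_force: [0.2, 0.5, -0.8]
width: 58.3
grasp_force: 0.0
```

Call:
{"name": "servo_tool", "arguments": {
  "plan": [
    [[1,0,0,0,0,0,0],[1,0,0,0,0,0,0],[1,0,0,0,0,0,0],[1,0,0,0,0,0,0],[1,0,0,0,0,0,0]]
  ]
}}

```text
t: 3.95
ee_pos: [617.4, -23.9, 261.0]
orientation: [-0.371, -3.119, 0.0]
ft_force: [-0.0, 0.3, -0.5]
width: 30.2
grasp_force: 29.5
```

Call:
{"name": "servo_tool", "arguments": {
  "plan": [
    [[1,-0.3,0.1,0,0,0,0.5],[1,-0.3,0.1,0,0,0,0.5],[1,-0.3,0.1,0,0,0,0.5],[1,-0.3,0.1,0,0,0,0.5],[1,-0.3,0.1,0,0,0,0.5]]
  ]
}}

```text
t: 4.37
ee_pos: [557.0, -3.7, 261.0]
orientation: [0.026, 3.141, -0.0]
ft_force: [1.0, 0.5, -1.7]
width: 30.4
grasp_force: 29.6
```

Call:
{"name": "servo_tool", "arguments": {
  "plan": [
    [[1,0,0.48,0,0,0,0],[1,0,0.48,0,0,0,0],[1,0,0.48,0,0,0,0],[1,0,0.48,0,0,0,0],[1,0,0.48,0,0,0,0]]
  ]
}}

```text
t: 4.78
ee_pos: [557.2, 92.8, 261.0]
orientation: [-0.029, -3.141, 0.001]
ft_force: [0.7, -1.0, -0.3]
width: 30.2
grasp_force: 29.7
```

Call:
{"name": "servo_tool", "arguments": {
  "plan": [
    [[1,0,0.48,0,0,0,0],[1,0,0.48,0,0,0,0],[1,0,0.48,0,0,0,0],[1,0,0.48,0,0,0,0],[1,0,0.4,0,0,0,0]]
  ]
}}

```text
t: 5.2
ee_pos: [557.3, 186.0, 261.0]
orientation: [-0.029, -3.141, 0.001]
ft_force: [0.3, -1.5, -0.1]
width: 30.3
grasp_force: 29.7
```

Call:
{"name": "servo_tool", "arguments": {
  "plan": [
    [[1,0,0.05,0,0,0,0],[-1,0,0,0,0,0,0],[-1,0,0,0,0,0,0],[-1,0,0,0,0,0,0],[-1,0,0,0,0,0,0]]
  ]
}}

```text
t: 5.62
ee_pos: [557.4, 186.1, 261.1]
orientation: [-0.031, -3.141, 0.0]
ft_force: [-0.6, -0.3, -0.1]
width: 53.1
grasp_force: 0.0
```

Call:
{"name": "servo_tool", "arguments": {
  "plan": [
    [[-1,0,0,0,0,0,0],[-1,0,0,0,0,0,0],[-1,0,0,0,0,0,0],[-1,0,0,0,0,0,0],[-1,0,0,0,0,0,0]]
  ]
}}

```text
t: 6.03
ee_pos: [557.4, 186.8, 261.1]
orientation: [0.029, 3.141, -0.0]
ft_force: [1.3, 0.2, -0.2]
width: 86.1
grasp_force: 0.0
```

```bash
python3 - <<'E'
from h import *
w,o=grab('wrist','w2.png');s,_=grab('scene','s2.png')
cv2.imwrite('pics/c2.png',np.hstack([cv2.resize(w[:,:,::-1],(400,300)),cv2.resize(s[120:345,150:450,::-1],(400,300))]))
E
```

```text
(no output)
```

View pics/c2.png

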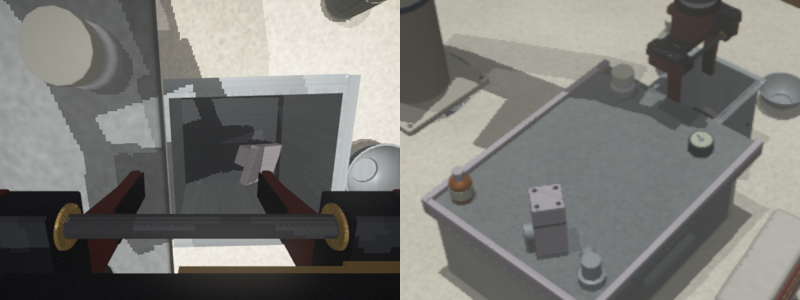

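The bracket lies on the chute floor, at (260,160) in the left tile, and the block and bystanders are undisturbed. I'll rise, close the fingers, turn to the block's push direction and look.

Call:
{"name": "servo_tool", "arguments": {
  "plan": [
    [[-1,0,0,0.9,0,0,0],[-1,0,0,0.9,0,0,0],[1,0,0,0.9,0,0,0],[1,0,0,0.9,0,0,0],[1,0,0,0.6,0,0,0]]
  ]
}}

```text
t: 6.55
ee_pos: [557.8, 187.2, 433.0]
orientation: [0.029, 3.138, 0.002]
ft_force: [0.0, -0.9, 0.6]
width: 71.1
grasp_force: 0.0
```

Call:
{"name": "servo_tool", "arguments": {
  "plan": [
    [[1,0.06,-0.9,0,0,0,-0.58],[1,0.06,-0.9,0,0,0,-0.58],[1,0.06,-0.9,0,0,0,-0.58],[1,0.06,-0.9,0,0,0,-0.58],[1,0.06,-0.9,0,0,0,-0.58]]
  ]
}}

```text
t: 6.97
ee_pos: [569.1, 5.5, 429.3]
orientation: [0.428, 3.112, 0.0]
ft_force: [0.0, 0.4, -0.1]
width: 38.1
grasp_force: 0.0
```

Call:
{"name": "servo_tool", "arguments": {
  "plan": [
    [[1,0.06,-0.9,0,0,0,-0.58],[1,0.06,-0.9,0,0,0,-0.58],[1,0.06,-0.9,0,0,0,-0.58],[1,0.06,-0.9,0,0,0,-0.58],[1,0.06,-0.9,0,0,0,-0.58]]
  ]
}}

```text
t: 7.38
ee_pos: [581.1, -174.8, 429.2]
orientation: [0.819, 3.033, -0.0]
ft_force: [1.5, 0.7, 0.4]
width: 4.6
grasp_force: 0.0
```

Call:
{"name": "servo_tool", "arguments": {
  "plan": [
    [[1,0,-0.8,0,0,0,0],[1,0,0,0,0,0,0],[1,0,0,0,0,0,0]]
  ]
}}

```text
t: 7.63
ee_pos: [581.1, -206.5, 428.6]
orientation: [-0.819, -3.032, -0.0]
ft_force: [-0.9, -0.1, 0.2]
width: 0.4
grasp_force: 0.0
```

```bash
python3 - <<'E'
from h import *
w,o=grab('wrist','w3.png')
C=cam('wrist',o);print(o['t'],np.round(o['ee_pos'],1),np.round(o['orientation'],3),np.round(o['qpos'],2),o['width']); print(proj((598,-217,265),C))
E
```

```text
7.6333 [ 581.1 -206.5  428.6] [-0.819 -3.032 -0.   ] [-0.36  0.3   1.52  0.    1.33 -1.4 ] 0.3732545354968729
[320.65605383 275.5141669 ]
```

View pics/w3.png

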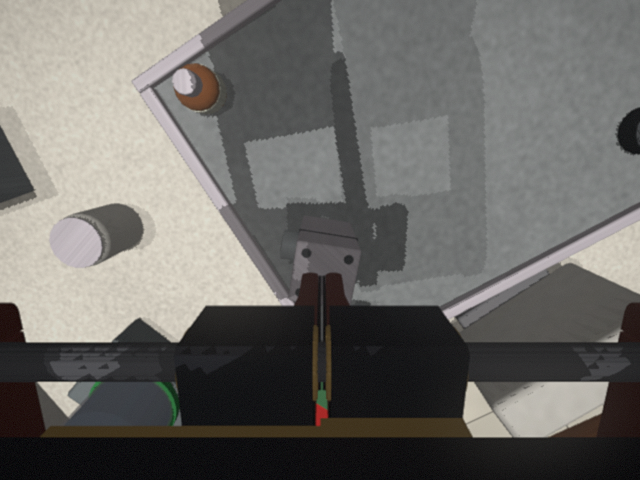

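The block's top face holes are at (306,253) and (348,259), and its port shows on the left at (288,245). The fingers are closed and hide the rest of the top.

```bash
python3 - <<'E'
from h import *
o=readout.get_obs();C=cam('wrist',o)
im=cv2.imread('pics/w3.png'); g=cv2.cvtColor(im,cv2.COLOR_BGR2GRAY)[215:275,285:370]
# dark hole centroids and band line
for (a,b) in [(306,253),(348,259)]:
    p=cv2.cvtColor(im,cv2.COLOR_BGR2GRAY)[b-7:b+8,a-7:a+8].astype(float); m=np.clip(p.mean()-12-p,0,None); v,u=np.mgrid[-7:8,-7:8]
    c=(a+(u*m).sum()/m.sum(),b+(v*m).sum()/m.sum()); print('hole',np.round(c,1),ray(c,265,C).round(1))
for p in [(300,229.5),(358,239.5)]: print('band',ray(p,231,C).round(1))
S=cam('scene');D=cam('side')
s=cv2.imread('pics/scene.png')
S_=lambda u,v:(160+(u+.5)/2.7-.5,145+(v+.5)/2.7-.5); T=lambda u,v:(180+(u+.5)/2.9-.5,165+(v+.5)/2.9-.5)
print([ray(S_(*p),265,S)[:2].round() for p in [(245,320),(291,312),(296,344),(250,351)]])
print([ray(T(*p),265,D)[:2].round() for p in [(630,132),(661,117),(689,139),(656,156)]])
E
```

```text
hole [306.4 252.7] [ 578.5 -215.9  265. ]
hole [348.1 259.2] [ 597.4 -192.9  265. ]
band [ 567.5 -216.7  231. ]
band [ 597.4 -181.3  231. ]
[array([ 580., -219.]), array([ 599., -193.]), array([ 622., -212.]), array([ 602., -237.])]
[array([ 595., -195.]), array([ 619., -213.]), array([ 603., -239.]), array([ 576., -219.])]
```

The block centre is about (600,-214). Three measurements put the push direction at about (0.63,0.777), 39° from +y, and the measured band length of 46 mm checks out. I'll go 60 mm behind it and down so the fingertips are at z≈253 (88 mm up).

Call:
{"name": "servo_tool", "arguments": {
  "plan": [
    [[1,-0.16,-0.46,0,0,0,-0.58],[1,-0.16,-0.46,0,0,0,-0.58],[1,-0.16,-0.46,0,0,0,-0.58],[1,0,0,0,0,0,0],[1,0,0,-0.8,0,0,0]]
  ]
}}

```text
t: 8.1
ee_pos: [564.5, -260.5, 403.0]
orientation: [1.038, 2.954, -0.001]
ft_force: [1.8, -1.2, 1.8]
width: 0.8
grasp_force: 0.0
```

Call:
{"name": "servo_tool", "arguments": {
  "plan": [
    [[1,0,0,-0.8,0,0,0],[1,0,0,-0.8,0,0,0],[1,0,0,0,0,0,0],[1,0,0,0,0,0,0],[1,0,0,0,0,0,0]]
  ]
}}

```text
t: 8.52
ee_pos: [563.2, -259.5, 334.9]
orientation: [1.04, 2.963, -0.0]
ft_force: [0.8, -0.6, 0.6]
width: 0.4
grasp_force: 0.0
```

Call:
{"name": "servo_tool", "arguments": {
  "plan": [
    [[1,0.1,0.125,0,0,0,0],[1,0.1,0.125,0,0,0,0],[1,0.1,0.125,0,0,0,0],[1,0.1,0.125,0,0,0,0],[1,0.1,0.125,0,0,0,0]]
  ]
}}

```text
t: 8.93
ee_pos: [582.8, -234.7, 333.8]
orientation: [1.042, 2.963, -0.001]
ft_force: [-0.1, -1.9, 2.1]
width: 0.4
grasp_force: 0.6
```

Call:
{"name": "servo_tool", "arguments": {
  "plan": [
    [[1,0.08,0.1,0,0,0,0],[1,0.08,0.1,0,0,0,0],[1,0.08,0.1,0,0,0,0],[1,0.08,0.1,0,0,0,0],[1,0,0,0,0,0,0]]
  ]
}}

```text
t: 9.35
ee_pos: [595.6, -218.4, 332.9]
orientation: [-1.042, -2.964, -0.001]
ft_force: [0.4, -0.3, -0.3]
width: 0.8
grasp_force: 0.0
```

```bash
python3 - <<'E'
from h import *
s,o=grab('scene','s4.png');t,_=grab('side','t4.png')
cv2.imwrite('pics/c4.png',np.hstack([cv2.resize(s[200:380,180:420,::-1],(400,300)),cv2.resize(t[150:330,260:500,::-1],(400,300))]))
E
```

```text
(no output)
```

View pics/c4.png

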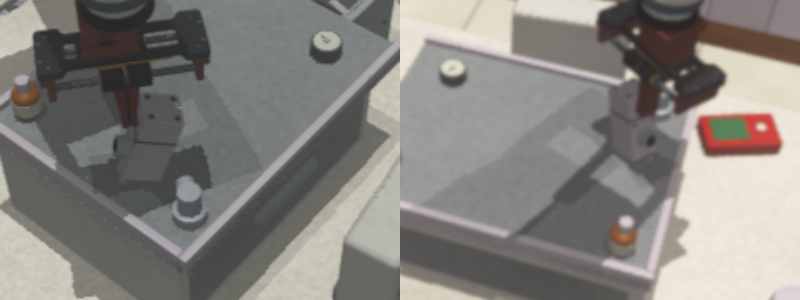

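The block leans about 20° in the push direction without having slid, and the elbow and vial are untouched. I'll push the last few millimetres.

Call:
{"name": "servo_tool", "arguments": {
  "plan": [
    [[1,0.08,0.1,0,0,0,0],[1,0.08,0.1,0,0,0,0],[1,0.06,0.08,0,0,0,0],[1,0,0,0,0,0,0],[1,0,0,0,0,0,0]]
  ]
}}

```text
t: 9.87
ee_pos: [604.0, -207.8, 333.0]
orientation: [-1.042, -2.964, -0.0]
ft_force: [0.3, 0.5, 0.4]
width: 0.2
grasp_force: 0.0
```

Call:
{"name": "servo_tool", "arguments": {
  "plan": [
    [[1,0,0,0,0,0,0],[1,0,0,0,0,0,0],[1,0,0,0,0,0,0],[1,0,0,0,0,0,0],[1,0,0,0,0,0,0]]
  ]
}}

```text
t: 10.28
ee_pos: [603.7, -208.2, 333.1]
orientation: [1.043, 2.963, -0.0]
ft_force: [-0.0, -0.3, -0.2]
width: 0.4
grasp_force: 0.0
```

```bash
python3 - <<'E'
from h import *
t,o=grab('side','t5.png');s,_=grab('scene','s5.png')
for n,a in (('t',t),('s',s)):
    b=cv2.imread('pics/%s4.png'%n); print(n,(np.abs(b[:,:,::-1].astype(int)-a).sum(2)>60).sum())
E
```

```text
t 8477
s 11539
```

Call:
{"name": "servo_tool", "arguments": {
  "plan": [
    [[1,0,0,0.7,0,0,0],[1,0,0,0.7,0,0,0],[-1,0,0,0.7,0,0,-1],[-1,0.06,0.07,0,0,0,-1],[-1,0.06,0.07,0,0,0,-1]]
  ]
}}

```text
t: 10.8
ee_pos: [609.2, -202.8, 419.8]
orientation: [1.425, 2.795, 0.001]
ft_force: [-0.7, 0.2, -0.4]
width: 16.7
grasp_force: 0.0
```

Call:
{"name": "servo_tool", "arguments": {
  "plan": [
    [[-1,0.06,0.07,0,0,0,-1],[-1,0.06,0.07,0,0,0,-1],[-1,0.06,0.07,0,0,0,-1],[-1,0.06,0.07,0,0,0,-1],[-1,0.06,0.07,0,0,0,-1]]
  ]
}}

```text
t: 11.22
ee_pos: [620.6, -188.3, 417.1]
orientation: [-1.999, -2.424, 0.0]
ft_force: [0.9, -0.7, 0.1]
width: 50.4
grasp_force: 0.0
```

Call:
{"name": "servo_tool", "arguments": {
  "plan": [
    [[-1,0.06,0.07,0,0,0,-1],[-1,0.06,0.07,0,0,0,-1],[-1,0.06,0.07,0,0,0,-1],[-1,0.06,0.07,0,0,0,-1],[-1,0.06,0.07,0,0,0,-1]]
  ]
}}

```text
t: 11.63
ee_pos: [632.7, -174.3, 417.0]
orientation: [-2.476, -1.934, 0.0]
ft_force: [-0.4, -0.8, 0.2]
width: 83.5
grasp_force: 0.0
```

Call:
{"name": "servo_tool", "arguments": {
  "plan": [
    [[-1,0.06,0.07,0,0,0,-1],[-1,0.06,0.07,0,0,0,-1],[-1,0.06,0.07,0,0,0,-1],[-1,0.06,0.07,0,0,0,-1],[-1,0.06,0.07,0,0,0,-1]]
  ]
}}

```text
t: 12.05
ee_pos: [644.6, -160.3, 417.0]
orientation: [-2.836, -1.352, 0.0]
ft_force: [0.1, 0.2, 0.2]
width: 87.5
grasp_force: 0.0
```

```bash
python3 - <<'E'
from h import *
w,o=grab('wrist','w6.png');s,_=grab('scene','s6.png')
C=cam('wrist',o);print(o['t'],np.round(o['ee_pos'],1),np.round(o['orientation'],3),np.round(o['qpos'],2),o['width']); print(proj((646,-157,211),C))
cv2.imwrite('pics/c6.png',np.vstack([w[:330,:,::-1],cv2.resize(s[200:335,180:500,::-1],(640,270))]))
E
```

```text
12.05 [ 644.6 -160.3  417. ] [-2.836 -1.352  0.   ] [-0.26  0.38  1.42 -0.    1.34  0.42] 87.48133368180609
[320.73008586 229.36270192]
```

View pics/c6.png

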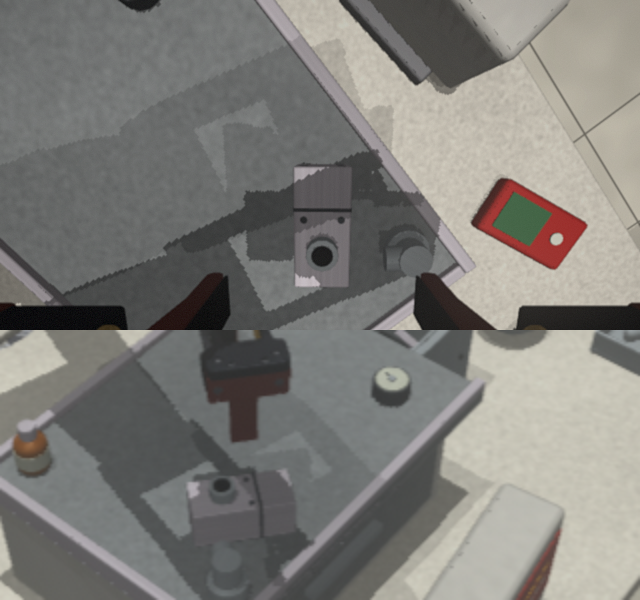

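The block lies flat with its port up. Its top face corners are (294,166), (351,167), (349,287) and (295,286), its port is at (322,257), and its band is at row 210. The elbow stands untouched beside the foot, with its branch tip at about (383,255). I'll compute a grip 62 mm from the foot, clear of the elbow.

```bash
python3 - <<'E'
from h import *
o=readout.get_obs();C=cam('wrist',o)
A=np.array([ray(p,211,C)[:2] for p in [(294,166),(351,167),(349,287),(295,286)]]);print(A.round(1).tolist())
h=(A[0]+A[1])/2;f=(A[2]+A[3])/2;u=(h-f)/np.linalg.norm(h-f);print('len',np.linalg.norm(h-f),'wid',np.linalg.norm(A[0]-A[1]),'u',u,'centre',(h+f)/2,'grip',f+62*u)
P=ray((322,257),225,C)[:2]; print('port',P,'->centre',P+18*u, 'band',ray((322,210),211,C))
print('elbow', ray((416,258),211,C),'branch tip',ray((383,255),198,C))
R=cv2.Rodrigues(np.array(o['orientation']))[0];print('tool y',R[:,1])
E
```

```text
[[661.5, -104.8], [695.3, -133.0], [633.6, -210.3], [598.8, -181.2]]
len 98.88551772244612 wid 44.06360345420981 u [0.62874878 0.7776085 ] centre [ 647.31706206 -157.33254631] grip [ 655.21241208 -147.5679289 ]
port [ 635.04397965 -172.27801207] ->centre [ 646.36145764 -158.28105912] band [ 656.84614927 -145.1319116   211.        ]
elbow [ 692.20962176 -224.70108606  211.        ] branch tip [ 671.91705682 -210.05336716  198.        ]
tool y [ 7.79368987e-01 -6.26565222e-01 -6.48781244e-05]
```

Call:
{"name": "servo_tool", "arguments": {
  "plan": [
    [[-0.41,0.25,0.3,0,0,0,0],[-0.41,0,0,0,0,0,0],[-0.41,0,0,0,0,0,0],[-0.41,0,0,-0.7,0,0,0],[-0.41,0,0,-0.7,0,0,0]]
  ]
}}

```text
t: 12.57
ee_pos: [655.5, -148.6, 362.5]
orientation: [2.829, 1.359, 0.006]
ft_force: [0.9, -0.2, -1.3]
width: 62.3
grasp_force: 0.0
```

Call:
{"name": "servo_tool", "arguments": {
  "plan": [
    [[-0.41,0,0,-0.7,0,0,0],[-0.41,0,0,-0.7,0,0,0],[-0.41,0,0,-0.6,0,0,0],[-0.41,0,0,-0.5,0,0,0],[-0.41,0,0,0,0,0,0]]
  ]
}}

```text
t: 12.98
ee_pos: [652.4, -148.0, 256.4]
orientation: [-2.828, -1.358, 0.01]
ft_force: [-0.9, 1.4, -0.6]
width: 62.1
grasp_force: 0.0
```

Call:
{"name": "servo_tool", "arguments": {
  "plan": [
    [[1,0,0,0,0,0,0],[1,0,0,0,0,0,0],[1,0,0,0,0,0,0],[1,0,0,0,0,0,0],[1,0,0,0,0,0,0]]
  ]
}}

```text
t: 13.4
ee_pos: [655.4, -148.6, 263.0]
orientation: [2.831, 1.358, 0.004]
ft_force: [0.5, 0.5, 4.7]
width: 46.0
grasp_force: 29.9
```

Call:
{"name": "servo_tool", "arguments": {
  "plan": [
    [[1,0,0,0,0,0,0]]
  ]
}}

```text
t: 13.48
ee_pos: [655.4, -148.6, 263.0]
orientation: [2.831, 1.358, 0.004]
ft_force: [-0.6, 0.7, 7.1]
width: 45.9
grasp_force: 29.9
```

The grip is good (46 mm, 30 N). Now I'll slide toward the chute axis while turning the block's long axis to +y.

Call:
{"name": "servo_tool", "arguments": {
  "plan": [
    [[1,-0.4,0.2,0.03,0,0,0.78],[1,-0.4,0.2,0,0,0,0.78],[1,-0.4,0.2,0,0,0,0.78],[1,-0.4,0.2,0,0,0,0.78],[1,-0.4,0.2,0,0,0,0.78]]
  ]
}}

```text
t: 13.9
ee_pos: [574.5, -108.3, 263.0]
orientation: [2.557, 1.822, 0.002]
ft_force: [1.5, -1.3, 0.3]
width: 46.1
grasp_force: 29.9
```

Call:
{"name": "servo_tool", "arguments": {
  "plan": [
    [[1,-0.1,0.5,0,0,0,0.78],[1,-0.1,0.5,0,0,0,0.78],[1,-0.1,0.5,0,0,0,0.78],[1,-0.1,0.5,0,0,0,0.78],[1,-0.1,0.5,0,0,0,0.78]]
  ]
}}

```text
t: 14.32
ee_pos: [554.7, -7.9, 263.0]
orientation: [2.212, 2.228, 0.001]
ft_force: [0.2, -2.3, -0.5]
width: 45.8
grasp_force: 29.9
```

Call:
{"name": "servo_tool", "arguments": {
  "plan": [
    [[1,0,0.5,0,0,0,0],[1,0,0.5,0,0,0,0],[1,0,0.5,0,0,0,0],[1,0,0.5,0,0,0,0],[1,0,0.5,0,0,0,0]]
  ]
}}

```text
t: 14.73
ee_pos: [554.8, 92.1, 263.0]
orientation: [2.216, 2.225, 0.001]
ft_force: [0.1, -1.6, 2.0]
width: 46.0
grasp_force: 29.9
```

Call:
{"name": "servo_tool", "arguments": {
  "plan": [
    [[1,0,0.5,0,0,0,0],[1,0,0.5,0,0,0,0],[1,0,0.5,0,0,0,0],[1,0,0.5,0,0,0,0],[1,0,0.45,0,0,0,0]]
  ]
}}

```text
t: 15.15
ee_pos: [554.6, 190.4, 262.8]
orientation: [2.216, 2.226, 0.0]
ft_force: [0.3, -1.7, -0.2]
width: 45.8
grasp_force: 29.9
```

Call:
{"name": "servo_tool", "arguments": {
  "plan": [
    [[-1,0,0,0,0,0,0],[-1,0,0,0,0,0,0],[-1,0,0,0,0,0,0],[-1,0,0,0,0,0,0],[-1,0,0,0,0,0,0]]
  ]
}}

```text
t: 15.57
ee_pos: [554.6, 188.7, 262.3]
orientation: [-2.218, -2.225, 0.0]
ft_force: [0.3, -0.5, -1.0]
width: 76.1
grasp_force: 0.0
```

Call:
{"name": "servo_tool", "arguments": {
  "plan": [
    [[-1,0,0,0,0,0,0],[-1,0,0,0,0,0,0],[-1,0,0,0,0,0,0],[-1,0,0,0,0,0,0],[-1,0,0,0,0,0,0]]
  ]
}}

```text
t: 15.98
ee_pos: [554.6, 189.5, 262.3]
orientation: [-2.217, -2.226, -0.0]
ft_force: [0.2, -0.1, -0.3]
width: 87.4
grasp_force: 0.0
```

```bash
python3 - <<'E'
from h import *
w,o=grab('wrist','w7.png');s,_=grab('scene','s7.png');t,_=grab('side','t7.png')
C=cam('wrist',o);S=cam('scene')
# is the block still at the ledge end? average grey at its expected top face vs. the ledge/chute; coarse luminance print of the wrist view above the gripper
g=cv2.cvtColor(w,cv2.COLOR_RGB2GRAY)
print(proj((555,180,211),C),proj((555,150,165),C),proj((555,240,20),C))
print(cv2.resize(g[:280,180:460],(20,16),interpolation=cv2.INTER_AREA))
E
```

```text
[323.47357203 343.70985253] [322.6636571  349.35155346] [322.63419459 167.95500243]
[[218 218 219 221 221 222 221 219 222 221 222 221 219 222 220 220 220 219
  218 218]
 [187 189 192 194 196 197 198 200 201 202 202 201 199 197 194 192 189 187
  184 182]
 [187 158 158 161 163 162 164 163 165 166 162 161 158 156 154 154 147 140
  136 134]
 [189  77  74  74  74  74  73  74  74  75  74  74  73  72  71  70  70  69
   70  79]
 [191  86  72  71  70  72  72  72  71  72  71  70  70  70  70  69  69  70
   71  87]
 [194  98  71  70  67  57  63  63  62  62  68 120 108  92  75  65  71  70
   71  97]
 [175 105  72  70  67  65  79  80  81  82 112 146 146 147 147  87  71  72
   73 108]
 [170 114  71  70  68  63  80  81  83  93 142 147 145 147 145  78  72  72
   72 116]
 [170 125  72  70  67  64  81  83  84 104 157 149 147 149 136  77  71  73
   73 128]
 [170 134  72  70  68  65  82  84  85  93 120 147 153 156 128  77  72  73
   73 136]
 [169 146  72  71  68  64  82  84  86 110 101  67  58  57  81  77  72  73
   73 146]
 [169 153  71  70  68  58  66  69  78  95  97  83  66  49  73  69  71  72
   72 154]
 [161 155  70  69  68  51  46  78 112 113 113 113  98  47  47  57  68  70
   72 153]
 [108  94  71  69  68  51  46  76 111 112 112 112  97  49  51  61  68  69
   72  94]
 [103  92  73  68  68  58  53  78 110 110 111 111  97  55  55  62  69  68
   74  94]
 [104  87  60  63  69  73  73  83 102 103 102 103  95  73  73  73  68  57
   70  92]]
```

```bash
python3 - <<'E'
from h import *
o=readout.get_obs();C=cam('wrist',o)
for z in (211,165,100,60,30): print(z,[proj((555+d,y,z),C).round().tolist() for d in(-23,23) for y in (160,230,260)])
w=cv2.cvtColor(cv2.imread('pics/w7.png'),cv2.COLOR_BGR2GRAY)
print(cv2.resize(w[200:340,260:400],(28,28),interpolation=cv2.INTER_AREA))
E
```

```text
211 [[269.0, 386.0], [263.0, 223.0], [260.0, 140.0], [378.0, 387.0], [386.0, 224.0], [390.0, 140.0]]
165 [[280.0, 333.0], [277.0, 205.0], [276.0, 142.0], [365.0, 333.0], [370.0, 205.0], [373.0, 142.0]]
100 [[290.0, 288.0], [289.0, 190.0], [288.0, 143.0], [355.0, 288.0], [358.0, 190.0], [359.0, 144.0]]
60 [[294.0, 270.0], [293.0, 184.0], [292.0, 144.0], [350.0, 270.0], [353.0, 184.0], [354.0, 144.0]]
30 [[297.0, 259.0], [296.0, 181.0], [295.0, 144.0], [348.0, 259.0], [350.0, 181.0], [351.0, 144.0]]
[[ 62  62  63  57  49  53  69  77  77  84  87  89  91  89  86  83  80  80
   69  53  49  48  48  65  80  68  69  69]
 [ 46  46  47  47  51 102 106 109 109 107 109 109 107 110 109 111 110 110
  109  94  48  48  48  55  79  48  47  57]
 [ 46  46  47  47  51 107 112 113 115 113 112 114 113 112 114 113 115 113
  113  97  48  48  47  47  49  47  47  58]
 [ 46  46  46  47  50 106 111 112 113 115 112 113 114 112 113 112 114 113
  113  97  48  47  47  47  47  46  47  58]
 [ 46  46  47  46  50 105 111 112 112 114 114 112 113 113 111 114 112 114
  113  97  47  47  46  47  46  46  47  59]
 [ 45  46  4
[... 1979 characters left out ...]
 72  71  71  70  72  73  71  71  72  73  73  73  73  72  72  72  72  71
   72  70  73  70  71  72  72  73  70  72]
 [ 76  75  74  74  77  76  74  74  76  76  78  77  77  79  82  82  83  82
   84  84  86  85  84  86  86  86  86  86]
 [ 89  88  87  87  90  89  87  87  89  93 105 105 104 108 113 112 111 109
  110 109 111 110 106 109 110 109 109 107]
 [ 63  63  64  64  63  62  61  60  61  64  66  66  67  65  64  65  65  65
   66  65  63  61  62  62  62  64  64  62]
 [ 61  62  62  61  60  59  59  61  63  63  64  65  63  62  63  64  64  64
   63  62  60  62  61  62  64  64  62  61]
 [ 64  64  63  61  61  62  66  67  67  68  68  66  67  67  67  69  69  68
   65  65  67  66  67  69  68  68  66  67]]
```

Row 320 is the ledge rim, and the ledge is clear beyond it. A square face 73 px wide at (285–358, 205–275) corresponds to the block's 46 mm end at z≈128. So the block stands on its head in the chute with its centre at about z=78, and the bracket lies beyond it. I'll retreat upward and check that everything is still.

Call:
{"name": "servo_tool", "arguments": {
  "plan": [
    [[-1,0,0,0.8,0,0,0],[-1,0,0,0.8,0,0,0],[-1,0,0,0.8,0,0,0],[-1,0,0,0.8,0,0,0],[-1,0,0,0.8,0,0,0]]
  ]
}}

```text
t: 16.55
ee_pos: [554.3, 189.5, 423.8]
orientation: [-2.217, -2.226, 0.0]
ft_force: [0.0, 0.0, 0.7]
width: 87.7
grasp_force: 0.0
```

Call:
{"name": "servo_tool", "arguments": {
  "plan": [
    [[-1,0,0,0,0,0,0],[-1,0,0,0,0,0,0],[-1,0,0,0,0,0,0],[-1,0,0,0,0,0,0],[-1,0,0,0,0,0,0]]
  ]
}}

```text
t: 16.97
ee_pos: [554.1, 189.4, 420.5]
orientation: [-2.216, -2.225, 0.004]
ft_force: [0.6, 0.6, -0.3]
width: 87.6
grasp_force: 0.0
```

```bash
python3 - <<'E'
from h import *
G=lambda im:cv2.cvtColor(im,cv2.COLOR_RGB2GRAY).astype(np.float32)
w1,o=grab('wrist','w8.png');s,_=grab('scene','s8.png');w2,_=grab('wrist')
print('still: wrist diff px',(np.abs(G(w1)-G(w2))>12).sum(),o['t'],o['ee_pos'].round())
a=G(cv2.imread('pics/scene.png')[:,:,::-1]);b=G(s)
C=cam('scene')
for n,p in dict(vial=(430,-236,194),jar=(465,110,189),elbow=(688,-227,188),gauge=(651,83,185)).items():
    u,v=proj(p,C).round().astype(int); t=a[v-12:v+13,u-12:u+13]; r=cv2.matchTemplate(b[v-20:v+21,u-20:u+21],t,cv2.TM_CCOEFF_NORMED); m=cv2.minMaxLoc(r); print(n,'shift px',np.array(m[3])-8,round(m[1],2))
E
```

```text
still: wrist diff px 2908 16.9667 [554. 189. 421.]
vial shift px [0 0] 1.0
jar shift px [0 0] 0.77
elbow shift px [0 0] 1.0
gauge shift px [0 0] 0.92
```

```bash
python3 - <<'E'
from h import *
G=lambda im:cv2.cvtColor(im,cv2.COLOR_RGB2GRAY).astype(np.float32)
w1,o=grab('wrist');w2,_=grab('wrist')
print('diff px',(np.abs(G(w1)-G(w2))>12).sum())
C=cam('wrist',o)
for z in (128,165,100): print(z,[proj((x,y,z),C).round().tolist() for x,y in((532,177),(578,223))])
u,v=proj((555,200,128),C).round().astype(int);g=G(w1).astype(int)
print('row',v,g[v,u-45:u+46:3],'col',u,g[v-60:v+61:4,u])
E
```

```text
diff px 1103
128 [[301.0, 226.0], [346.0, 182.0]]
165 [[299.0, 234.0], [348.0, 186.0]]
100 [[302.0, 221.0], [344.0, 180.0]]
row 205 [37 39 40 37 39 37 41 38 88 85 88 85 86 87 86 90 88 86 89 88 86 90 70 44
 47 44 46 46 47 44 47] col 323 [118 118 120 105  67  64 134 140 141  96  87  88  87  88  88  90  84  87
  87  85  84  58  55  59  57  61  94  50  71  75  75]
```

The block's end face measures 43 × 44 px, which matches z≈100–128, well inside the chute. All bystanders show zero shift, so I'll hand in.

Call:
{"name": "servo_tool", "arguments": {
  "plan": [
    [[-1,0,0,0,0,0,0],[-1,0,0,0,0,0,0],[-1,0,0,0,0,0,0],[-1,0,0,0,0,0,0],[-1,0,0,0,0,0,0]]
  ]
}}

```text
t: 17.63
ee_pos: [554.6, 189.5, 422.3]
orientation: [2.217, 2.226, 0.0]
ft_force: [0.3, -0.2, -0.2]
width: 88.1
grasp_force: 0.0
```

```bash
python3 -c "
from workcell import close_job
print(close_job())"
```

```text
the job is handed in; nothing more can be done
None
```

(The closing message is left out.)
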